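# Set out the empanada station around the pastry board

## Robot

A 6-joint arm with a two-finger parallel gripper is mounted at the origin on the work surface. World frame = base frame: x ahead of the robot, y to its left, z up, the work surface at z = 0. Lengths are in m, angles in rad, forces in N, time in s.
With the tool pointing down it reaches from about 0.4 to 0.825 m from the base axis. Payload 7 kg.
Tool frame: the origin (TCP) lies at the centre of the arm's flange, where the gripper is bolted on; the fingertips stand 178 mm ahead of it and the grasp point (between the pads) lies 159 mm ahead of it; z points along the fingers, y is the direction in which the jaws open and shut (so a half turn about z gives the same grasp; the last joint's range is limited). The gripper opens to 88 mm and grips with 3 to 60 N. Pads are 19 mm wide; open, the fingers measure 130 mm over their backs; the gripper's body (78 mm by 193 mm) begins 47 mm behind the grasp point.
Start: joints at [1.608, 0.359, 0.012, 0, -1.224, -0.288], TCP at [0.168, 0.654, 0.405] pointing down, gripper open.
Joint ranges: [-3.07, 3.07], [-1.43, 2.12], [-1.02, 1.25], [-3.03, 1.67], [-3.05, -0], [-3.03, 3.03]. Speed limits (rad/s): [2.39, 2.39, 3.01, 3.14, 3.14, 3.14].

## Interface

Orientations are given as [roll, pitch, yaw] about the fixed x, y, z axes, in that order (R = Rz(yaw) Ry(pitch) Rx(roll)).
In Python, from station import arm gives the robot as it stands.
- The arm moves only by the shell command python3 -m handwheel 'ROWS' [OPENING] [FORCE]. ROWS is JSON, a list of rows, each a list of 4 numbers: the shift along the world's x, y, z in cm, then the turn about the world's z in rad. In form: [[dx, dy, dz, yaw], ...]. A call has 1 to 20 rows; each row shifts and turns the commanded pose from where the row before left it; what a row does not reach is not made up. A row lasts 1/10 s, in which the tool goes at most 50 mm and 8.59 degrees, less where a joint would pass 70% of its speed; a pose out of reach is approached as far as the arm can. A call is refused whole if a number of a shift passes 5 or a number of a turn 0.15, either way. A call with a gripper value outside its range is refused whole. OPENING is the closure, from 0 (fully open) to 1 (shut), set as the call begins (- or left out, the last holds). The fingers move at their own pace and stop on an object; FORCE is the grip in N (left out, the last holds). Time passes only in rows, so rows that do not move let the fingers close. It gives the time, the measured TCP pose, the force and the opening at its end, in the units of the state.
- arm.get_state(): the state, without advancing time (a new reading comes with each control period).
- arm.grab_frame(name): name is "side" or "top"; returns a dict with "image" (400x640x3 uint8, red, green, blue), "depth" (400x640 float32, m along the optical axis (not along the pixel's ray), 0 where there is no reading), "vfov" (degrees; the focal length in pixels is half the picture's height over the tangent of half this angle, whatever the lens; pixels are square), "cx", "cy" (the principal point, pixels), "rvec" (rotation vector, rad) and "tvec" (3), from world to camera coordinates, as OpenCV has them. Camera axes: x right, y down, z forward; pixel columns grow to the right and rows downward; lengths in m; the calibration is good to about 2 mm. A picture is of the moment at which its call begins.
- arm.job_done(): hands the job in, once; it reports no verdict.
The state is a dict: "t": time; "q": joint angles; "qd": joint speeds; "joint_efforts": joint torques, N m; "eef_pos": TCP position; "ee_rot": TCP orientation; "force": force on the tool from outside, world axes, zero at the start; "moment": the same for the moment, N m; "width": finger opening in m.
Only numpy, scipy, OpenCV 4.12 (cv2) and the standard library are available. Lean on these libraries where they do the work, as an engineer would, in place of code of your own. Each camera call takes 0.05 s, during which the arm holds its last target.

## Task

Set out the empanada station: put the grey empanada press upright in the middle of the pastry board, on its inlaid ring, and lay the rolling pin in the dark green wooden cradle behind the board. Lay the fork along the middle of the rest mat on the side of the board where the white mixing bowl stands, and the bamboo spoon along the middle of the rest mat on the other side, both lying flat and lined up with the mat. Leave the mixing bowl and the spice jar where they stand.

Things in the scene. Friction and masses are not known exactly. Their poses are not given: they have to be found in the camera images.
- board: Light wooden pastry board, fixed: 170 (x) by 140 (y) by 12 mm thick, with a flush inlaid brown ring (104 mm across) at its centre. Origin: centre of its underside, on the counter. x points away from the robot (behind the board), y to the robot's left, within 0.2 rad. The mats and the cradle keep their places relative to it.
- rest_left: Cream rest mat, fixed, at the board's left (+y) side: 190 (x) by 60 (y) by 4 mm thick, two printed lines along its length. Origin: centre of its underside, on the counter, 125 mm to the board's +y; axes parallel to the board's. What lies flat on it has its underside 4 mm above the counter.
- rest_right: Blue rest mat, otherwise the same as the cream one, fixed at the board's right (-y) side, its centre 125 mm to the board's -y.
- cradle: Dark green wooden rolling-pin cradle, fixed behind (+x of) the board, 145 mm between centres, axes as the board's. Two saddles at y = -50 and +50 mm (14 mm wide, 54 mm deep in x), each with two 12 mm high ridges 30 mm apart; between them a 3 mm base 30 mm wide. The pin lies along y, centred, sunk between the ridges: axis then 25 mm above the counter. Origin: centre of its underside, on the counter.
- pin: Wooden rolling pin: barrel 40 mm in diameter and 130 mm long with a turned handle 40 mm long at each end, 210 mm overall, 0.2 to 0.4 kg, the same both ways round. Origin: its centre, on its axis (20 mm above the counter at the start); its x runs along the pin; its y and z turn as it rolls. It can roll if pushed.
- fork: Stainless steel fork, 202 mm long: flat handle end 18 mm wide towards -x, four tines (head 28 mm wide) towards +x, between them a raised straight neck 50 mm long, 11 mm wide, lying 7 to 14 mm above the underside; about 0.07 kg. Origin: on the underside plane below the middle of the neck, near the centre of mass; x along the fork, z up.
- spoon: Bamboo spoon, 202 mm long, 10 mm thick: handle 14 mm wide from x = -105 to about +37 mm, then a round head up to 46 mm wide to x = +97 mm with a darker hollow on its upper side; about 0.05 kg. Origin: on the underside, in the handle, near the centre of mass (up to 15 mm towards the head); x along the spoon towards the head, z up. The origin counts as its middle.
- press: Grey plastic empanada press, closed: half-moon shell 50 (x) by 80 (y) by 22 mm high, hinge bar on its +x side, tab handle 26 mm wide reaching to x = -53 mm, and on top a darker grip fin 44 mm long (x), 14 mm wide (y), 22 to 42 mm above the underside; about 0.13 kg. Origin: underside, straight below the fin's middle; z up. It may face any way on the board.
- bowl: White ceramic mixing bowl, loose, 180 mm across the rim, 85 mm high, standing behind and to the left or the right of the board (the side varies). Not to be moved. Origin: centre of its underside.
- jar: Small amber glass spice jar with a red cap, loose, 48 mm across and 85 mm high, standing on the side of the board away from the bowl. Not to be moved. Origin: centre of its underside.
Mind the look-alikes: they are no part of the job. Of the things like the cradle, leave any that is blue or purple; of the rest the smaller one is meant.

How it is judged:
At the end, for the whole second after the job is handed in: Press upright on board centre (12 mm); pin seated in cradle (8 mm across, 15 along, 0.12 rad); fork flat on the bowl-side mat, spoon on the other (12 mm across, 15 along, 0.17 rad, either way round), heights to 3 mm; all at rest; bowl and jar within 20 mm of their start (x of press in the frame of board between -0.012 and 0.012 m and y of press in the frame of board between -0.012 and 0.012 m and z of press in the frame of board between 0.009 and 0.015 m and angle between press's own z axis and vertical below 0.1 rad and x of pin in the frame of cradle between -0.008 and 0.008 m and y of pin in the frame of cradle between -0.015 and 0.015 m and z of pin in the frame of cradle between 0.0222 and 0.0282 m and angle between the x axis of pin and the y axis of cradle, either way round below 0.12 rad and ((y of bowl in the frame of board above 0 m and y of fork in the frame of board between 0.113 and 0.137 m and x of fork in the frame of board between -0.015 and 0.015 m and z of fork in the frame of board between 0.001 and 0.007 m and angle between the x axis of each of fork, spoon and the x axis of board, either way round below 0.17 rad and angle between each of fork, spoon's own z axis and vertical below 0.12 rad and y of spoon in the frame of board between -0.137 and -0.113 m and x of spoon in the frame of board between -0.015 and 0.015 m and z of spoon in the frame of board between 0.001 and 0.007 m) or (y of bowl in the frame of board below 0 m and y of fork in the frame of board between -0.137 and -0.113 m and x of fork in the frame of board between -0.015 and 0.015 m and z of fork in the frame of board between 0.001 and 0.007 m and angle between the x axis of each of fork, spoon and the x axis of board, either way round below 0.17 rad and angle between each of fork, spoon's own z axis and vertical below 0.12 rad and y of spoon in the frame of board between 0.113 and 0.137 m and x of spoon in the frame of board between -0.015 and 0.015 m and z of spoon in the frame of board between 0.001 and 0.007 m)) and linear speed of each of fork, spoon, press, pin below 0.02 m/s and angular speed of each of fork, spoon, press, pin below 0.2 rad/s and distance of each of bowl, jar from where it was at the start of the episode below 0.02 m); the robot touches nothing.
It fails at once if the mixing bowl is shifted by more than 20 mm (distance of bowl from where it was at the start of the episode above 0.02 m).
It fails at once if the spice jar is shifted by more than 20 mm or tipped (distance of jar from where it was at the start of the episode above 0.02 m or angle between jar's own z axis and vertical above 0.3 rad).
It also fails if it takes over 122 s, if anything falls off the work surface, if the arm or the gripper's body presses on something with over 40 N, if the wrist force passes 120 N, or if a joint passes its speed limit or range.

## Working session

There is one attempt and no reset: what is moved stays moved. The work goes in short steps, Python scripts to look and compute and a shell command to move; the robot and the scene stay as the last step left them, time stands still between calls to the robot, and variables do not carry over. Pictures are saved under pics/ and viewed, and the job is handed in when it is done.

```bash
ls; mkdir -p pics
cat > h.py <<'E'
import numpy as np,cv2
from station import arm
def grab(n,save=None):
    f=arm.grab_frame(n)
    if save: cv2.imwrite('pics/'+save,f['image'][:,:,::-1])
    return f
def K(f):
    F=f['image'].shape[0]/2/np.tan(np.radians(f['vfov'])/2);return F,f['cx'],f['cy']
def cloud(f):
    F,cx,cy=K(f);d=f['depth'];v,u=np.mgrid[:d.shape[0],:d.shape[1]]
    P=np.stack([(u-cx)/F*d,(v-cy)/F*d,d],-1)
    R,_=cv2.Rodrigues(np.array(f['rvec'],float))
    W=(P-np.array(f['tvec']).ravel())@R
    W[d<=0]=np.nan
    return W
def save(f,n):np.savez(''+n,**f)
E
python3 - <<'E'
from h import *
s=arm.get_state();print(s)
for n in('top','side'):
    f=grab(n,n+'0.png');save(f,n+'0.npz');print(n,f['vfov'],f['cx'],f['cy'],f['rvec'],f['tvec'])
E
```

```text
pics
{'t': 0.0, 'q': array([ 1.60807213e+00,  3.59391241e-01,  1.10642575e-02, -3.50197146e-04,
       -1.22408137e+00, -2.88098814e-01]), 'qd': array([ 2.14256760e-03,  5.69677190e-04,  1.13375773e-04,  4.36148446e-04,
       -3.93008625e-04,  5.39133687e-05]), 'joint_efforts': array([-8.07803626e-04, -5.82713842e+01,  2.93068850e+01,  6.99778005e+00,
        7.14774389e-03, -1.51418249e-04]), 'eef_pos': array([0.16748913, 0.65369463, 0.40372196]), 'ee_rot': array([ 3.13995352e+00, -1.42429779e-04, -2.50942158e-01]), 'force': array([-0.00288289, -0.25290596, -0.15266401]), 'moment': array([0.01790899, 0.0497609 , 0.00016905]), 'width': 0.08766094388905118}
top 46.86507937512735 318.64855574911354 205.65152457869627 [ 2.1921428  -2.16929923  0.08587226] [0.0052359  0.5122723  1.39885339]
side 53.79314528077263 315.66746617420097 203.79077015583425 [ 0.52469008 -2.77635332  1.06616764] [0.49226181 0.17941857 1.13144744]
```

View pics/top0.png

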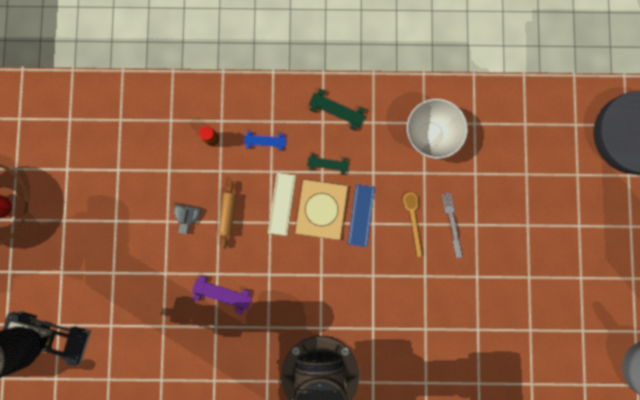

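View pics/side0.png

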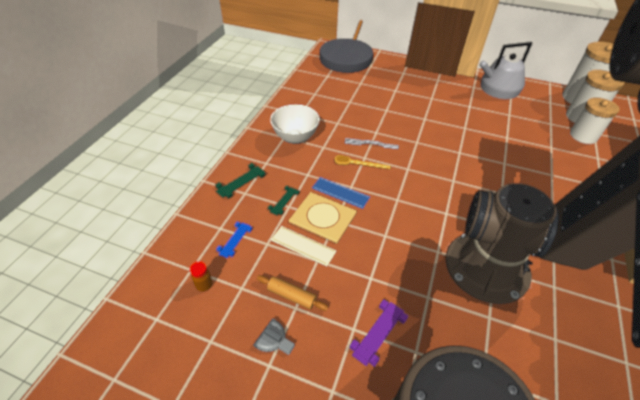

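The top view has +x up and +y left. The bowl is at (437,128), on the -y side, so the fork goes on the blue mat (361,215) and the spoon on the cream mat (282,204).

Cradle candidates:
- small green (329,163)
- large green (337,110)
- blue (265,141)
- purple (222,294)

I choose the small green one. It is about 48 px (roughly 145 mm) behind the board at (321,210). Next I check it in a crop and measure everything.

Run:
```python
from h import *
f=dict(np.load('top0.npz'));im=f['image'];W=cloud(f)
c=im[80:320,160:480];cv2.imwrite('pics/crop0.png',cv2.resize(c,None,fx=2.4,fy=2.4,interpolation=cv2.INTER_CUBIC)[:,:,::-1])
F,_,_=K(f);print('F',F)
for n,(u,v) in dict(board=(321,210),cr=(329,163),crbig=(337,110),press=(186,216),pin=(228,213),spoon=(415,230),fork=(453,222),bluemat=(361,215),cream=(282,204),jar=(208,134),table=(250,260),t2=(400,300),t3=(480,180),t4=(160,150)).items():
    print(n,W[v,u].round(4), im[v,u], cv2.cvtColor(im[v:v+1,u:u+1],cv2.COLOR_RGB2HSV)[0,0])
```

```text
F 461.4535357503588
board [0.4993 0.0032 0.0138] [216 215 158] [ 29  68 216]
cr [ 0.6484 -0.0205  0.0009] [26 70 48] [ 75 160  70]
crbig [ 0.817  -0.0442  0.0059] [25 68 47] [ 75 161  68]
press [0.4754 0.414  0.0323] [57 60 59] [80 13 60]
pin [0.4853 0.2846 0.0415] [158 111  59] [ 16 160 158]
spoon [ 0.4406 -0.2862  0.0156] [199 149  71] [ 18 164 199]
fork [ 0.4666 -0.4045  0.0114] [145 141 140] [  6   9 145]
bluemat [ 0.4859 -0.1215  0.0006] [ 54  86 132] [108 151 132]
cream [ 5.178e-01  1.250e-01 -1.000e-04] [216 219 184] [ 33  41 219]
jar [0.7184 0.3429 0.0797] [207  36  29] [  1 219 207]
table [ 0.3431  0.2211 -0.0006] [155  85  52] [ 10 169 155]
t2 [ 2.259e-01 -2.422e-01 -2.000e-04] [156  86  51] [ 10 172 156]
t3 [ 0.6002 -0.4953 -0.0035] [156  85  52] [ 10 170 156]
t4 [0.6834 0.5104 0.005 ] [158  87  53] [ 10 169 158]
```

View pics/crop0.png

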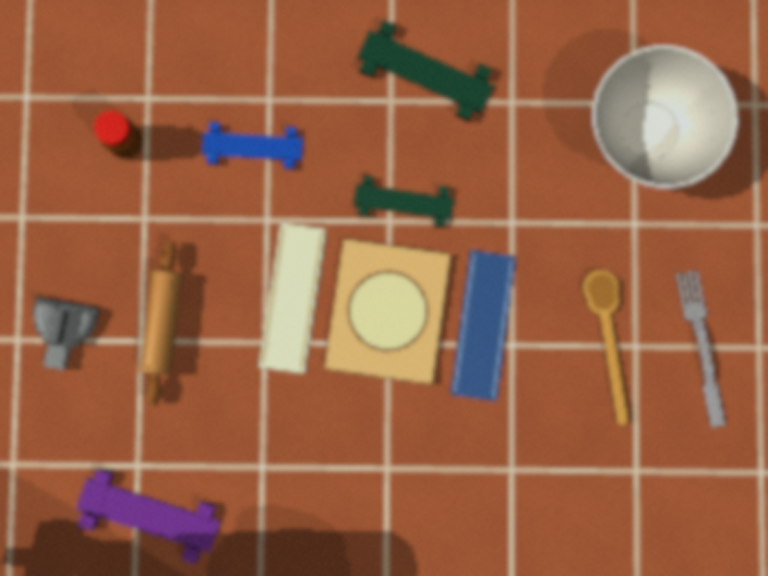

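```bash
cat >> h.py <<'E'
def ray(f,uv,z):
    """pixels -> world on plane z"""
    F,cx,cy=K(f);uv=np.atleast_2d(uv).astype(float)
    R,_=cv2.Rodrigues(np.array(f['rvec'],float));t=np.array(f['tvec']).ravel()
    C=-R.T@t;D=np.c_[(uv[:,0]-cx)/F,(uv[:,1]-cy)/F,np.ones(len(uv))]@R
    return C+D*((z-C[2])/D[:,2])[:,None]
def proj(f,P):
    F,cx,cy=K(f);R,_=cv2.Rodrigues(np.array(f['rvec'],float));q=np.atleast_2d(P)@R.T+np.array(f['tvec']).ravel()
    return np.c_[q[:,0]/q[:,2]*F+cx,q[:,1]/q[:,2]*F+cy]
def blob(f,box,fn,z):
    """box u0,v0,u1,v1; fn(hsv,rgb)->mask; PCA in world on plane z"""
    u0,v0,u1,v1=box;im=cv2.resize(f['image'][v0:v1,u0:u1],None,fx=4,fy=4,interpolation=cv2.INTER_CUBIC)
    m=fn(cv2.cvtColor(im,cv2.COLOR_RGB2HSV).astype(int),im.astype(int)).astype(np.uint8)
    n,l,st,_=cv2.connectedComponentsWithStats(m)
    k=1+st[1:,4].argmax();v,u=np.nonzero(l==k)
    P=ray(f,np.c_[u0+(u+.5)/4-.5,v0+(v+.5)/4-.5],z)[:,:2]
    c=P.mean(0);w,V=np.linalg.eigh(np.cov((P-c).T));a=V[:,1];a=a*np.sign(a[0] if abs(a[0])>.5 else a[1])
    p=(P-c)@a;q=(P-c)@V[:,0]
    r=cv2.minAreaRect((P*1000).astype(np.float32))
    return c,np.arctan2(a[1],a[0]),(p.min(),p.max(),np.ptp(q)),r
E
python3 - <<'E'
from h import *
import sys
f=dict(np.load('top0.npz'))
def sh(n,b,fn,z):
    c,a,e,r=blob(f,b,fn,z);print(n,c.round(4),'ang',round(a,3),'ext',np.round(e,3),'rect',[np.round(x,1) for x in r])
sat=lambda h,x:((h[...,0]>85)&(h[...,0]<120)&(h[...,1]>90))
sh('blue',(340,175,385,255),sat,.004)
sh('cream',(262,165,300,245),lambda h,x:x[...,2]>120,.004)
sh('board',(294,172,350,246),lambda h,x:(x[...,1]>130),.012)
sh('disc',(294,172,350,246),lambda h,x:(h[...,0]>24)&(x[...,1]>130),.012)
sh('cradle',(300,148,356,178),lambda h,x:(h[...,0]>45)&(h[...,0]<95)&(h[...,1]>60),.006)
sh('spoon',(398,185,430,262),lambda h,x:(x[...,1]>112)&(h[...,0]>11),.008)
sh('spoonhandle',(398,212,430,262),lambda h,x:(x[...,1]>112)&(h[...,0]>11),.008)
sh('fork',(438,188,470,262),lambda h,x:(h[...,1]<100),.009)
sh('pin',(214,175,245,252),lambda h,x:(h[...,0]>12)&(x[...,1]>75),.02)
sh('barrel',(214,188,245,238),lambda h,x:(h[...,0]>12)&(x[...,1]>75),.02)
sh('press',(165,195,208,240),lambda h,x:(h[...,1]<70),.02)
sh('fin',(176,200,200,226),lambda h,x:(h[...,1]<70)&(x[...,1]<85),.042)
sh('jar',(195,122,220,150),lambda h,x:(h[...,1]>200)&(x[...,0]>150),.085)
sh('bowl',(400,90,475,165),lambda h,x:(h[...,1]<60)&(x[...,0]>120),.085)
E
python3 - <<'E'
import sys;sys.path.insert(0,'.')
from h import *
f=dict(np.load('top0.npz'));cs=[]
for b in [(160,190,220,250),(390,180,480,270)]:
    c=f['image'][b[1]:b[3],b[0]:b[2]];cs.append(cv2.resize(c,(400*c.shape[1]//c.shape[0] ,400),interpolation=cv2.INTER_CUBIC))
cv2.imwrite('pics/c1.png',np.hstack(cs)[:,:,::-1])
E
```

```text
blue [ 0.485  -0.1212] ang -0.13 ext [-0.092  0.093  0.054] rect [array([ 485.5, -121.3]), array([ 53.9, 184.3]), np.float64(82.5)]
cream [0.5229 0.1296] ang -0.094 ext [-0.134  0.115  0.123] rect [array([514.8, 137.9]), array([118.2, 248.7]), np.float64(86.3)]
board [0.5045 0.004 ] ang -0.054 ext [-0.114  0.118  0.168] rect [array([504.8,   6. ]), array([228.6, 164.7]), np.float64(0.6)]
disc [0.502  0.0027] ang -0.185 ext [-0.048  0.048  0.096] rect [array([501.9,   2.5]), array([95.3, 95.1]), np.float64(0.6)]
cradle [ 0.6454 -0.0168] ang 1.44 ext [-0.062  0.062  0.048] rect [array([646.1, -16.9]), array([124.2,  48.3]), np.float64(82.5)]
spoon [ 0.4678 -0.2792] ang 0.163 ext [-0.111  0.091  0.072] rect [array([ 457.1, -266.4]), array([200.2,  64.5]), np.float64(4.0)]
spoonhandle [ 0.4347 -0.2831] ang 0.262 ext [-0.077  0.064  0.06 ] rect [array([ 425.1, -270.3]), array([141.3,  58.3]), np.float64(11.9)]
fork [ 0.4651 -0.4027] ang 0.202 ext [-0.109  0.094  0.097] rect [array([ 460.6, -406.5]), array([198.1,  88.7]), np.float64(28.9)]
pin [0.4821 0.3027] ang -0.033 ext [-0.114  0.123  0.055] rect [array([486.2, 304.6]), array([ 52. , 236.1]), np.float64(85.7)]
barrel [0.4861 0.3011] ang -0.061 ext [-0.076  0.078  0.053] rect [array([486.8, 304.6]), array([ 50.1, 153. ]), np.float64(83.8)]
press [0.4751 0.4188] ang -0.185 ext [-0.052  0.034  0.081] rect [array([466. , 420.2]), array([80.8, 85.2]), np.float64(80.7)]
fin [0.4806 0.4013] ang 0.372 ext [-0.031  0.043  0.064] rect [array([477.2, 410.2]), array([76.9, 58.6]), np.float64(80.9)]
jar [0.7214 0.3483] ang 0.182 ext [-0.021  0.021  0.042] rect [array([721.6, 348.2]), array([42. , 41.4]), np.float64(19.7)]
bowl [ 0.7439 -0.3395] ang 1.099 ext [-0.09   0.091  0.181] rect [array([ 742.1, -338.1]), array([180.9, 178.9]), np.float64(52.7)]
```

View pics/c1.png

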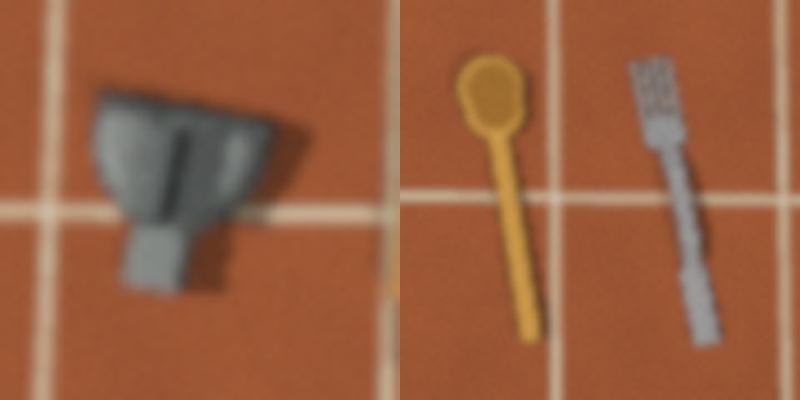

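The crops confirm it. The small green cradle, blue mat and disc agree on one board frame: centre (0.502, 0.0027), yaw -0.131. The press fin points along image up, with the tab at the bottom. Grout lines spoil some of the masks, so I tighten them.

Run:
```python
from h import *
f=dict(np.load('top0.npz'))
hs=cv2.cvtColor(f['image'],cv2.COLOR_RGB2HSV)
print('grout',hs[224,200:206].tolist(),hs[224,436:440].tolist());print('fork row',hs[235,450:464].tolist());print('spoon row',hs[245,410:424].tolist());print('pin row',hs[210,216:240].tolist());print('pinhandle',hs[240,218:232].tolist())
def sh(n,b,fn,z):
    c,a,e,r=blob(f,b,fn,z);print(n,c.round(4),'ang',round(a,3),'ext',np.round(e,3),'rect',[np.round(x,1) for x in r])
sp=lambda h,x:(h[...,0]>13)&(h[...,1]>120)&(x[...,0]>150)
sh('spoon',(398,185,430,262),sp,.008)
sh('spoonhandle',(398,216,430,262),sp,.008)
fk=lambda h,x:((h[...,1]<45))
sh('fork',(438,188,470,262),fk,.009)
pn=lambda h,x:(h[...,0]>12)&(h[...,1]>110)&(x[...,1]>75)
sh('pin',(214,175,245,252),pn,.02)
sh('barrel',(214,188,245,236),pn,.02)
sh('press',(165,195,208,240),lambda h,x:(h[...,1]<40),.02)
sh('fin',(180,205,192,226),lambda h,x:(x[...,0]<75)&(h[...,1]<60),.042)
```

```text
grout [[10, 149, 154], [10, 148, 160], [10, 148, 164], [10, 148, 165], [10, 148, 165], [10, 148, 165]] [[15, 85, 187], [14, 83, 187], [14, 82, 186], [14, 84, 186]]
fork row [[10, 170, 153], [10, 160, 145], [8, 117, 135], [7, 48, 134], [10, 11, 142], [15, 3, 147], [6, 9, 137], [9, 46, 116], [8, 121, 105], [9, 166, 117], [10, 170, 141], [10, 171, 154], [10, 172, 157], [10, 170, 156]]
spoon row [[10, 169, 155], [10, 170, 153], [10, 170, 153], [10, 168, 150], [12, 168, 147], [16, 168, 161], [18, 165, 186], [18, 164, 199], [18, 164, 194], [18, 166, 174], [16, 172, 135], [12, 169, 119], [10, 148, 140], [12, 108, 167]]
pin row [[10, 164, 154], [11, 127, 155], [14, 83, 165], [16, 78, 166], [14, 108, 160], [15, 149, 166], [15, 156, 183], [16, 152, 199], [16, 149, 207], [16, 151, 202], [16, 153, 190], [16, 158, 177], [16, 163, 163], [15, 161, 147], [15, 162, 129], [15, 162, 113], [15, 170, 99], [14, 165, 93], [11, 166, 95], [11, 176, 97], [10, 169, 101], [10, 169, 101], [10, 173, 99], [10, 176, 100]]
pinhandle [[15, 80, 173], [12, 100, 158], [11, 143, 141], [12, 173, 137], [13, 178, 142], [14,
[... 352 characters left out ...]
422. , -289.3]), array([129.9,  16.6]), np.float64(8.8)]
fork [ 0.4641 -0.4024] ang 0.195 ext [-0.105  0.092  0.027] rect [array([ 457. , -401.6]), array([197.1,  26.5]), np.float64(9.3)]
pin [0.4795 0.2974] ang -0.087 ext [-0.099  0.074  0.038] rect [array([467.4, 299.9]), array([ 36.7, 173.5]), np.float64(84.2)]
barrel [0.4853 0.297 ] ang -0.093 ext [-0.069  0.069  0.037] rect [array([485.3, 298.1]), array([ 36.7, 137.6]), np.float64(84.2)]
press [0.4756 0.4186] ang -0.168 ext [-0.051  0.032  0.079] rect [array([466.5, 420.8]), array([78.3, 82.9]), np.float64(79.3)]
fin [0.4758 0.4109] ang -0.183 ext [-0.021  0.02   0.01 ] rect [array([475.5, 410.7]), array([10. , 41.5]), np.float64(80.3)]
```

```bash
cat >> h.py <<'E'
def overlay(f,polys,box,name,s=8):
    u0,v0,u1,v1=box;im=cv2.resize(f['image'][v0:v1,u0:u1],None,fx=s,fy=s,interpolation=cv2.INTER_CUBIC)[:,:,::-1].copy()
    for (x,y,a),pts,col in polys:
        p=np.array(pts,float)/1000;c,t=np.cos(a),np.sin(a)
        w=np.c_[x+c*p[:,0]-t*p[:,1],y+t*p[:,0]+c*p[:,1],p[:,2]]
        q=(proj(f,w)-[u0,v0]+.5)*s-.5
        cv2.polylines(im,[q.round().astype(np.int32)],True,col,1,cv2.LINE_AA)
    cv2.imwrite('pics/'+name,im)
def box(x0,x1,y,z):return [(x0,-y,z),(x1,-y,z),(x1,y,z),(x0,y,z)]
E
python3 - <<'E'
from h import *
G=(0,255,0);R=(0,0,255);C=(255,255,0)
P=(0.4776,0.417,-.175);pr=[(P,box(-22,22,7,42),G),(P,box(-22,22,7,22),C),(P,box(-53,-25,13,0),R),(P,box(-25,25,40,0),R)]
N=(0.483,0.298,-.09);pn=[(N,box(-65,65,20,20),G),(N,box(-105,105,8,20),R)]
S=(.4608,-.2834,.155);sp=[(S,box(-105,37,7,10),G),(S,box(37,97,23,10),R)]
K_=(.4577,-.4037,.195);fk=[(K_,box(-101,101,9,7),G),(K_,box(-25,25,5.5,14),R)]
for n in('top','side'):
    f=dict(np.load(n+'0.npz'))
    for nm,pl in dict(press=pr,pin=pn,spoon=sp,fork=fk).items():
        q=proj(f,[[pl[0][0][0],pl[0][0][1],.01]])[0].astype(int);w=36
        overlay(f,pl,(q[0]-w,q[1]-w,q[0]+w,q[1]+w),'t.png',5 if 1 else 8)
        cv2.imwrite('pics/_%s_%s.png'%(n,nm),cv2.imread('pics/t.png'))
a=[[cv2.imread('pics/_%s_%s.png'%(n,m)) for m in('press','pin')] for n in('top','side')]
cv2.imwrite('pics/ov1.png',np.vstack([np.hstack(r) for r in a])[:600] if 0 else cv2.resize(np.vstack([np.hstack(r) for r in a]),(600,600)))
a=[[cv2.imread('pics/_%s_%s.png'%(n,m)) for m in('spoon','fork')] for n in('top','side')]
cv2.imwrite('pics/ov2.png',cv2.resize(np.vstack([np.hstack(r) for r in a]),(600,600)))
E
```

```text
(no output)
```

View pics/ov1.png

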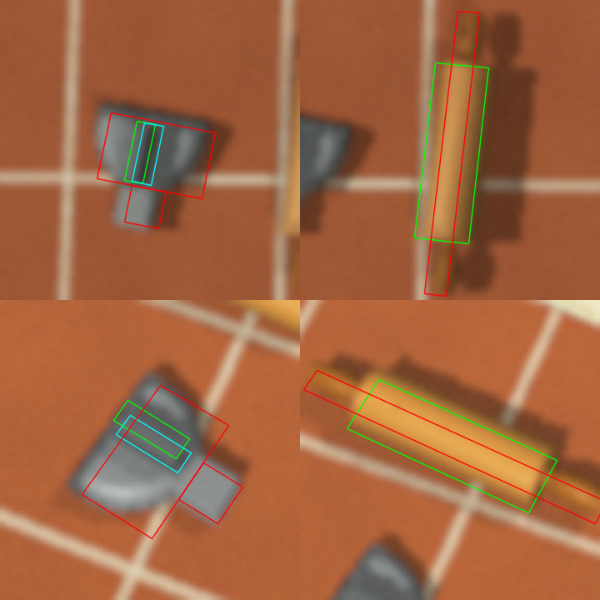

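View pics/ov2.png

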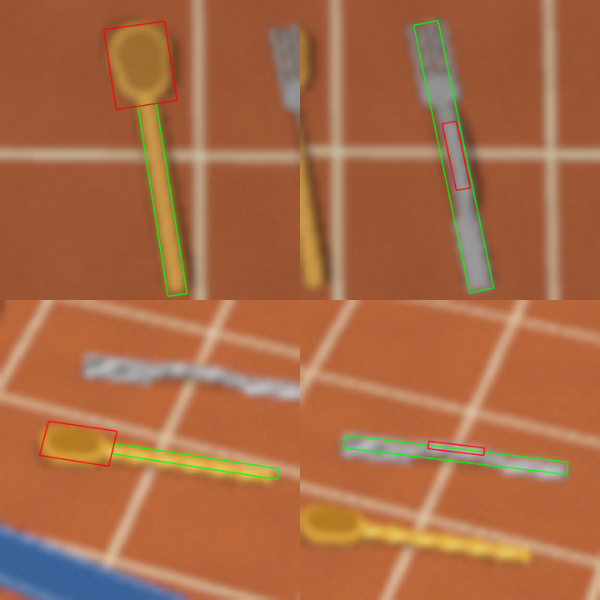

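Run:
```python
from h import *
f=dict(np.load('top0.npz'))
K_=(.4577,-.4037,.195);c,t=np.cos(.195),np.sin(.195)
hs=cv2.resize(f['image'],None,fx=4,fy=4,interpolation=cv2.INTER_CUBIC);hs=cv2.cvtColor(hs,cv2.COLOR_RGB2HSV)
for s in range(-105,108,5):
    r=[]
    o=np.arange(-24,24.1,.5)
    w=np.array([[K_[0]+c*s/1e3-t*q/1e3,K_[1]+t*s/1e3+c*q/1e3,.008] for q in o])
    p=((proj(f,w)+.5)*4-.5).round().astype(int)
    v=hs[p[:,1],p[:,0]];m=v[:,1]<60
    print(s,round(m.sum()*.5,1),o[m].mean().round(1) if m.any() else '', v[m][:,2].mean().round() if m.any() else '',end=' | ')
P=(0.4785,0.425,-.175);G=(0,255,0);R=(0,0,255);C=(255,255,0)
pr=[(P,box(-22,22,7,42),G),(P,box(-22,22,7,22),C),(P,box(-53,-25,13,8),R),(P,box(-25,25,40,0),R)]
N=(0.483,0.296,-.09);pn=[(N,box(-65,65,20,20),G),(N,box(-105,105,8,20),R)]
ims=[]
for n in('top','side'):
    f=dict(np.load(n+'0.npz'))
    for pl in(pr,pn):
        q=proj(f,[[pl[0][0][0],pl[0][0][1],.01]])[0].astype(int);w=37
        overlay(f,pl,(q[0]-w,q[1]-w,q[0]+w,q[1]+w),'t.png',8);ims.append(cv2.resize(cv2.imread('pics/t.png'),(300,300)))
cv2.imwrite('pics/ov3.png',np.vstack([np.hstack(ims[:2]),np.hstack(ims[2:])]))
```

```text
-105 0.0   | -100 2.5 0.0 146.0 | -95 18.0 0.8 147.0 | -90 18.0 1.2 147.0 | -85 18.5 0.5 148.0 | -80 18.0 0.8 148.0 | -75 19.0 0.8 147.0 | -70 19.0 0.2 149.0 | -65 18.5 1.0 150.0 | -60 18.0 1.2 149.0 | -55 19.0 0.2 148.0 | -50 18.5 0.5 146.0 | -45 15.0 0.2 141.0 | -40 12.5 -0.5 138.0 | -35 13.5 -1.0 137.0 | -30 14.0 -1.8 139.0 | -25 14.5 -2.0 143.0 | -20 13.5 -2.0 140.0 | -15 13.5 -2.0 139.0 | -10 13.5 -2.5 139.0 | -5 13.5 -2.0 140.0 | 0 15.0 -2.8 142.0 | 5 14.5 -2.0 144.0 | 10 13.5 -2.0 142.0 | 15 13.5 -2.0 141.0 | 20 15.0 -2.2 140.0 | 25 14.5 -1.5 134.0 | 30 14.5 -1.0 136.0 | 35 15.0 -0.8 134.0 | 40 20.5 -0.5 137.0 | 45 28.0 0.2 145.0 | 50 28.5 0.5 146.0 | 55 27.5 0.5 143.0 | 60 27.0 0.8 135.0 | 65 26.0 0.8 128.0 | 70 27.0 0.2 134.0 | 75 26.0 0.2 133.0 | 80 25.5 0.5 128.0 | 85 27.0 0.2 129.0 | 90 26.0 0.2 129.0 | 95 24.5 1.0 127.0 | 100 0.0   | 105 0.0   |
```

View pics/ov3.png

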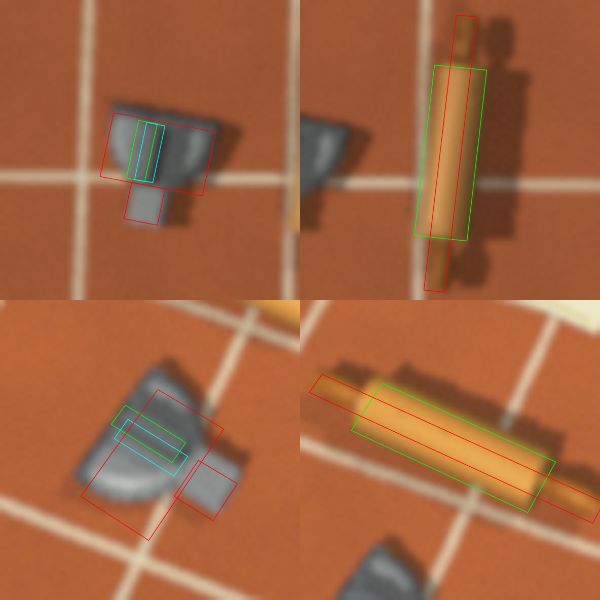

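```bash
python3 -m handwheel '[[3.1,-2.3,0,0.04],[3.1,-2.3,0,0.036],[3.1,-2.3,-1,0],[3.1,-2.3,-1,0],[3.1,-2.3,-1,0],[3.1,-2.3,-1,0],[3.1,-2.3,-1,0],[3.1,-2.3,-1,0],[3.1,-2.3,-2,0],[3.1,-2.2,-2,0],[0,0,0,0],[0,0,0,0],[0,0,0,0]]' 0.45 25
```

```text
t: 1.4
eef_pos: [0.4773, 0.4253, 0.305]
ee_rot: [-3.141, -0.0, -0.175]
force: [-0.2, 0.3, 0.6]
width: 0.048
```

```bash
python3 -m handwheel '[[0,0,-2,0],[0,0,-2,0],[0,0,-2,0],[0,0,-2,0],[0,0,-1,0],[0.1,0,-0.5,0],[0,0,0,0],[0,0,0,0],[0,0,0,0]]'
python3 - <<'E'
from h import *
f=grab('top','a1.png');save(f,'a1.npz');g=grab('side','b1.png')
a=cv2.resize(f['image'][180:260,150:230],(400,400),interpolation=cv2.INTER_CUBIC);b=cv2.resize(g['image'][300:380,230:310],(400,400),interpolation=cv2.INTER_CUBIC)
cv2.imwrite('pics/ab1.png',np.hstack([a,b])[:,:,::-1]);print(arm.get_state()['eef_pos'])
E
```

```text
t: 2.3
eef_pos: [0.4787, 0.4252, 0.2107]
ee_rot: [-3.14, -0.001, -0.175]
force: [0.8, 0.1, -0.3]
width: 0.0483
[0.47868751 0.42503334 0.21051399]
```

View pics/ab1.png

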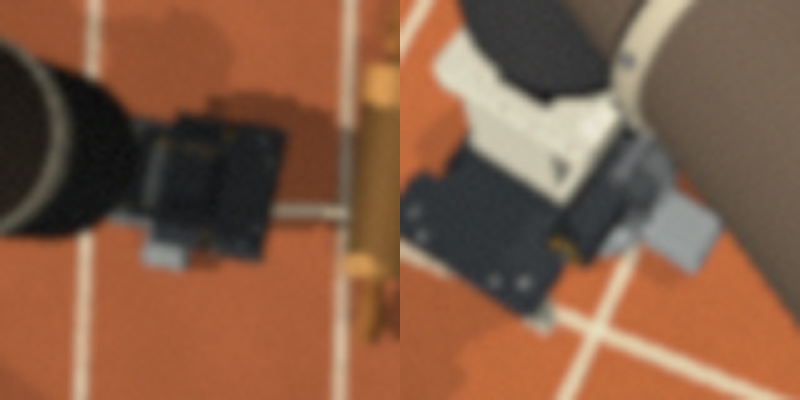

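The gripper hides the fin, but the tab lies in line with it. I lower the rest of the way and close.

```bash
python3 -m handwheel '[[0,0,-0.6,0],[0,0,0,0],[0,0,0,0]]'; python3 -m handwheel '[[0,0,0,0],[0,0,0,0],[0,0,0,0],[0,0,0,0],[0,0,0,0],[0,0,0,0],[0,0,0,0],[0,0,0,0]]' 1 25
```

```text
t: 2.7
eef_pos: [0.4785, 0.4247, 0.2034]
ee_rot: [3.141, 0.0, -0.175]
force: [-0.0, -1.4, -0.4]
width: 0.0482
t: 3.5
eef_pos: [0.4785, 0.4248, 0.2037]
ee_rot: [3.141, 0.0, -0.175]
force: [0.3, -1.0, 1.2]
width: 0.0138
```

```bash
python3 -m handwheel '[[0,0,1,0],[0,0,2,0],[0,0,3,0],[0,0,3,0],[0.2,-3.5,0,0],[0.2,-3.5,0,0],[0.2,-3.5,0,0.015],[0.2,-3.5,0,0.015],[0.2,-3.5,0,0.015],[0.2,-3.5,0,0],[0.2,-3.5,0,0],[0.2,-3.5,0,0],[0.2,-3.5,0,0],[0.2,-3.5,0,0],[0.2,-3.5,0,0],[0.2,-3.7,0,0],[0,0,0,0],[0,0,0,0],[0,0,0,0],[0,0,0,0]]'
python3 - <<'E'
from h import *
f=grab('top','a2.png');g=grab('side','b2.png');save(g,'b2.npz')
a=cv2.resize(f['image'][160:260,270:370],(400,400),interpolation=cv2.INTER_CUBIC);b=cv2.resize(g['image'][140:240,280:380],(400,400),interpolation=cv2.INTER_CUBIC)
cv2.imwrite('pics/ab2.png',np.hstack([a,b])[:,:,::-1]);print(arm.get_state()['eef_pos'])
E
```

```text
t: 5.5
eef_pos: [0.5026, 0.0037, 0.2939]
ee_rot: [-3.141, -0.0, -0.129]
force: [0.7, -0.3, -2.0]
width: 0.0136
[0.50258515 0.00371275 0.29374687]
```

View pics/ab2.png

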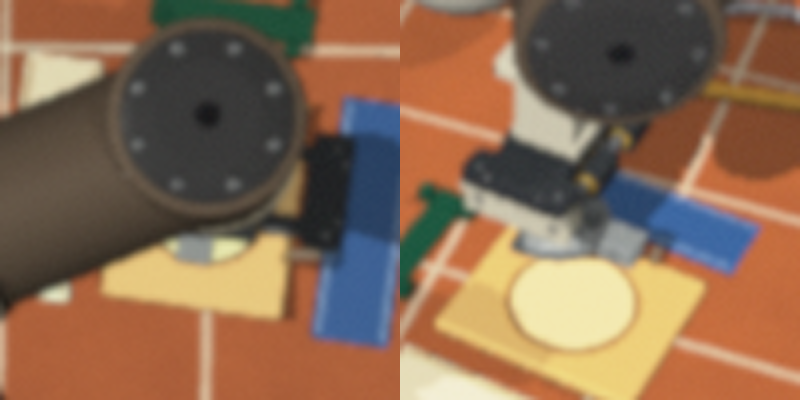

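Run:
```python
from h import *
f=dict(np.load('top0.npz'))
for z in(.09,.1):
    w=ray(f,[[318,225.3]],z)[0];d=w[:2]-[.5026,.0037];a=-.129
    print(w.round(4),(d@[np.cos(a),np.sin(a)]).round(4),(d@[-np.sin(a),np.cos(a)]).round(4))
```

```text
[0.4492 0.0118 0.09  ] -0.054 0.0012
[0.4488 0.0118 0.1   ] -0.0544 0.0011
```

The tab tip measures 54 mm from the tool axis, against 53 expected, so the hold is centred. I lower it to the board.

```bash
python3 -m handwheel '[[0.05,-0.1,-2,0],[0,0,-2,0],[0,0,-2,0],[0,0,-1,0],[0,0,-0.5,0],[0,0,-0.2,0],[0,0,-0.1,0],[0,0,0,0],[0,0,0,0],[0,0,0,0],[0,0,0,0]]'
```

```text
t: 6.7
eef_pos: [0.5031, 0.0019, 0.216]
ee_rot: [-3.141, -0.001, -0.13]
force: [-0.3, 1.0, -1.8]
width: 0.0135
```

Next: open a little, rise, and head for the spoon.

```bash
python3 -m handwheel '[[0,0,0,0],[0,0,0,0],[0,0,0,0],[0,0,0,0],[0,0,1,0],[0,0,2,0],[0,0,3,0],[0,0,3,0],[0,0,0,0],[0,0,0,0]]' 0.5 25
python3 - <<'E'
from h import *
f=grab('side','b3.png')
cv2.imwrite('pics/b3c.png',cv2.resize(f['image'][140:260,260:420],None,fx=4,fy=4,interpolation=cv2.INTER_CUBIC)[:,:,::-1]);print(arm.get_state()['eef_pos'])
E
```

```text
t: 7.7
eef_pos: [0.5031, 0.0019, 0.3069]
ee_rot: [-3.14, -0.002, -0.13]
force: [-0.4, -0.2, -0.9]
width: 0.0438
[0.50273475 0.0017888  0.30597367]
```

View pics/b3c.png

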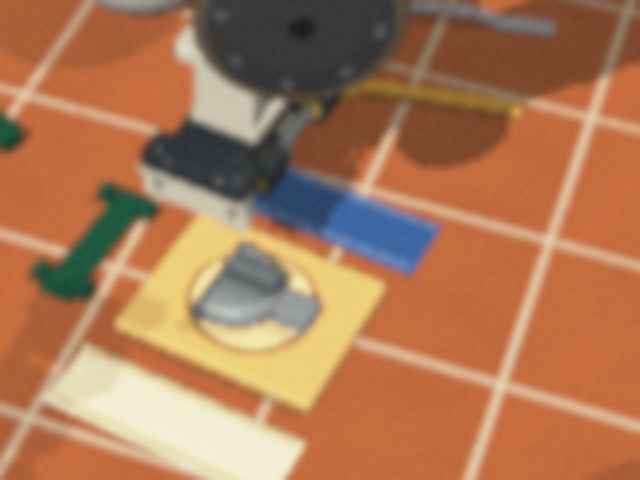

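The press stands upright inside the ring. Now the spoon.

```bash
python3 -m handwheel '[[-0.5,-3.5,0,0.05],[-0.5,-3.5,0,0.05],[-0.5,-3.5,0,0.05],[-0.5,-3.5,0,0.05],[-0.5,-3.5,0,0.05],[-0.5,-3.5,0,0.035],[-0.5,-3.5,0,0],[-0.6,-4,0,0],[0,0,-2,0],[0,0,-2,0],[0,0,-2,0],[0,0,-1.6,0],[0,0,0,0],[0,0,0,0],[0,0,0,0],[0,0,0,0]]'
```

```text
t: 9.35
eef_pos: [0.4624, -0.2832, 0.2305]
ee_rot: [3.141, -0.001, 0.155]
force: [0.5, -0.1, 0.6]
width: 0.0433
```

```bash
python3 -m handwheel '[[-0.15,0,-2,0],[0,0,-1.5,0],[0,0,-1,0],[0,0,-0.4,0],[0,0,0,0],[0,0,0,0],[0,0,0,0]]'; python3 -m handwheel '[[0,0,0,0],[0,0,0,0],[0,0,0,0],[0,0,0,0],[0,0,0,0],[0,0,0,0],[0,0,0,0],[0,0,0,0]]' 1 20
```

```text
t: 10.05
eef_pos: [0.4608, -0.2832, 0.1813]
ee_rot: [3.141, -0.001, 0.155]
force: [-1.1, -0.3, -0.1]
width: 0.0439
t: 10.85
eef_pos: [0.4606, -0.2832, 0.1807]
ee_rot: [3.141, -0.0, 0.155]
force: [-0.8, 0.1, 1.9]
width: 0.0137
```

```bash
python3 -m handwheel '[[0,0,1,0],[0,0,3,0],[0,0,3,0],[0,0,3,0],[0.5,3.4,0,0],[0.5,3.4,0,-0.03],[0.5,3.4,0,-0.04],[0.5,3.4,0,-0.04],[0.5,3.4,0,-0.04],[0.5,3.4,0,-0.04],[0.5,3.4,0,-0.04],[0.5,3.4,0,-0.04],[0.5,3.4,0,-0.016],[0.5,3.4,0,0],[0.4,3.4,0,0],[0.3,3.6,0,0],[0,0,0,0],[0,0,0,0],[0,0,0,0],[0,0,0,0]]'
python3 - <<'E'
from h import *
f=grab('top');g=grab('side')
a=cv2.resize(f['image'][150:250,230:330],(400,400),interpolation=cv2.INTER_CUBIC);b=cv2.resize(g['image'][160:300,230:370],(400,400),interpolation=cv2.INTER_CUBIC)
cv2.imwrite('pics/ab4.png',np.hstack([a,b])[:,:,::-1]);print(arm.get_state()['eef_pos'])
E
```

```text
t: 12.85
eef_pos: [0.5173, 0.1259, 0.2808]
ee_rot: [3.142, 0.0, -0.132]
force: [0.5, -0.5, -1.1]
width: 0.0135
[0.51746875 0.12600959 0.28081313]
```

View pics/ab4.png

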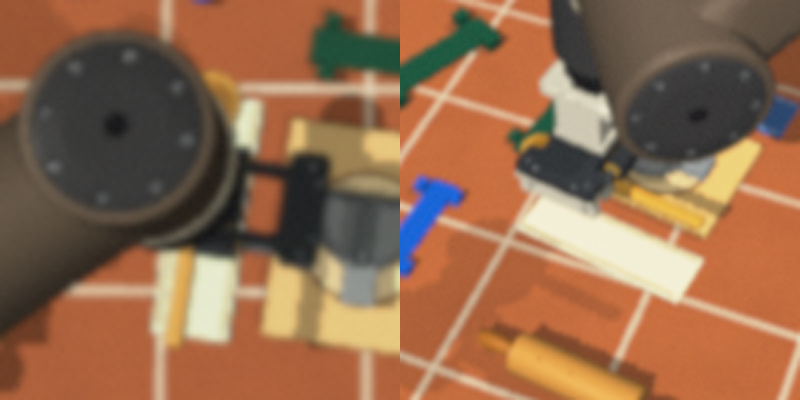

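```bash
python3 -m handwheel '[[0.05,0.05,-2,0],[0,0,-2,0],[0,0,-2,0],[0,0,-2,0],[0,0,-1,0],[0,0,-0.4,0],[0,0,-0.1,0],[0,0,0,0],[0,0,0,0],[0,0,0,0],[0,0,0,0]]'
```

```text
t: 14.05
eef_pos: [0.5181, 0.1275, 0.1861]
ee_rot: [-3.141, -0.001, -0.131]
force: [0.3, -0.0, -0.6]
width: 0.0141
```

```bash
python3 -m handwheel '[[0,0,-0.1,0],[0,0,0,0],[0,0,0,0]]';python3 -m handwheel '[[0,0,0,0],[0,0,0,0],[0,0,0,0],[0,0,0.5,0],[0,0,1,0],[0,0,3,0],[0,0,3,0],[0,0,3,0],[0,0,0,0],[0,0,0,0]]' 0.6
python3 - <<'E'
from h import *
g=grab('side')
b=cv2.resize(g['image'][180:280,250:370],None,fx=5,fy=5,interpolation=cv2.INTER_CUBIC)
cv2.imwrite('pics/b5.png',b[:,:,::-1]);print(arm.get_state()['eef_pos'])
E
```

```text
t: 14.35
eef_pos: [0.5181, 0.1274, 0.1847]
ee_rot: [-3.142, -0.0, -0.131]
force: [0.6, 0.3, 0.3]
width: 0.0134
t: 15.35
eef_pos: [0.518, 0.1274, 0.2912]
ee_rot: [-3.14, -0.002, -0.131]
force: [1.1, -0.9, -0.6]
width: 0.0353
[0.51774285 0.12722684 0.29010841]
```

View pics/b5.png

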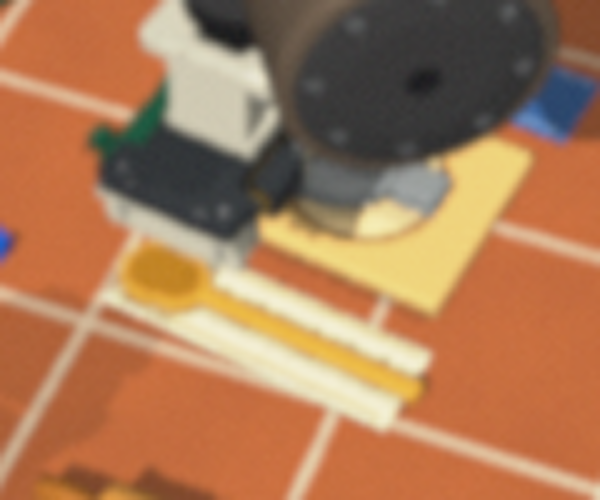

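The spoon lies along the middle of the cream mat. Next, the pin.

```bash
python3 -m handwheel '[[-0.7,3.3,0,0.02],[-0.7,3.4,0,0.02],[-0.7,3.4,0,0],[-0.7,3.4,0,0],[-0.7,3.4,0,0],[0,0,-2,0],[0,0,-2,0],[0,0,-1.5,0],[0,0,0,0],[0,0,0,0],[0,0,0,0],[0,0,0,0]]' 0.1
python3 - <<'E'
from h import *
f=grab('top');g=grab('side')
a=cv2.resize(f['image'][170:260,180:270],(400,400),interpolation=cv2.INTER_CUBIC);b=cv2.resize(g['image'][230:350,230:350],(400,400),interpolation=cv2.INTER_CUBIC)
cv2.imwrite('pics/ab6.png',np.hstack([a,b])[:,:,::-1]);print(arm.get_state()['eef_pos'])
E
```

```text
t: 16.6
eef_pos: [0.4833, 0.2965, 0.2355]
ee_rot: [-3.141, -0.001, -0.091]
force: [-0.3, 0.5, 0.4]
width: 0.079
[0.48318796 0.29640603 0.23538009]
```

View pics/ab6.png

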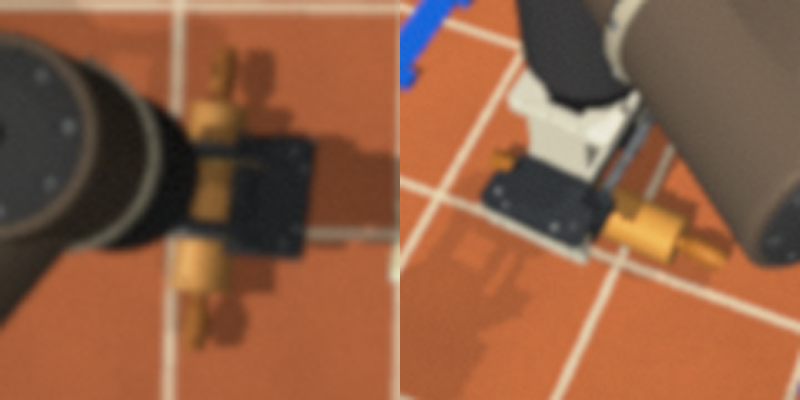

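```bash
python3 -c "
from h import *
f=dict(np.load('top0.npz'));print(ray(f,[[229.9,181.0],[224,248.2],[226.9,214.6]],.02).round(4))"
python3 -m handwheel '[[0,0,-2,0],[0,0,-1.5,0],[0,0,-1,0],[0,0,-0.7,0],[0,0,-0.1,0],[0,0,0,0],[0,0,0,0]]'; python3 -m handwheel '[[0,0,0,0],[0,0,0,0],[0,0,0,0],[0,0,0,0],[0,0,0,0],[0,0,0,0],[0,0,0,0],[0,0,0,0]]' 1 35
```

```text
[[0.5857 0.2855 0.02  ]
 [0.3789 0.2983 0.02  ]
 [0.4817 0.2921 0.02  ]]
t: 17.4
eef_pos: [0.4833, 0.2966, 0.1823]
ee_rot: [-3.141, -0.001, -0.091]
force: [0.2, 0.0, 0.5]
width: 0.0785
t: 18.2
eef_pos: [0.483, 0.2963, 0.1816]
ee_rot: [3.141, 0.0, -0.091]
force: [1.2, 0.3, 0.2]
width: 0.039
```

```bash
python3 -m handwheel '[[0,0,1,0],[0,0,3,0],[0,0,4,0],[0,0,4,0],[1.3,-2.6,0,-0.07],[1.3,-2.6,0,-0.14],[1.3,-2.6,0,-0.14],[1.3,-2.6,0,-0.14],[1.4,-2.6,0,-0.14],[1.4,-2.6,0,-0.14],[1.4,-2.6,0,-0.14],[1.4,-2.6,0,-0.14],[1.4,-2.6,0,-0.14],[1.4,-2.6,0,-0.14],[1.4,-2.6,0,-0.14],[1.2,-2.7,0,-0.14],[0,0,0,0],[0,0,0,0],[0,0,0,0],[0,0,0,0]]'
python3 - <<'E'
from h import *
f=grab('top');g=grab('side');save(f,'a7.npz');save(g,'b7.npz')
a=cv2.resize(f['image'][110:210,280:380],(400,400),interpolation=cv2.INTER_CUBIC);b=cv2.resize(g['image'][120:240,220:340],(400,400),interpolation=cv2.INTER_CUBIC)
cv2.imwrite('pics/ab7.png',np.hstack([a,b])[:,:,::-1]);s=arm.get_state();print(s['eef_pos'],s['ee_rot'])
E
```

```text
t: 20.2
eef_pos: [0.6447, -0.0158, 0.3019]
ee_rot: [3.142, 0.0, -1.699]
force: [0.5, 0.3, -3.2]
width: 0.0391
[ 0.64480476 -0.01581446  0.30188037] [-3.14149088e+00  1.32491727e-04 -1.69915505e+00]
```

View pics/ab7.png

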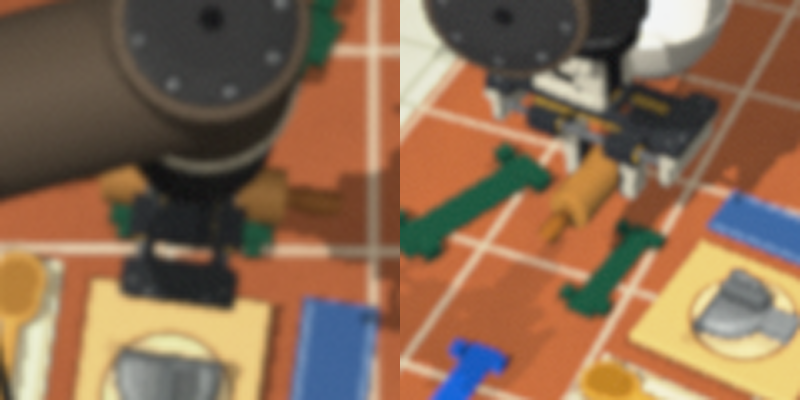

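```bash
python3 -m handwheel '[[0.07,0,-2,0],[0,0,-2,0],[0,0,-2,0],[0,0,-2,0],[0,0,-1,0],[0,0,-0.5,0],[0,0,0,0],[0,0,0,0],[0,0,0,0]]'
python3 - <<'E'
from h import *
f=grab('top');g=grab('side');save(f,'a8.npz');save(g,'b8.npz')
a=cv2.resize(f['image'][120:200,290:370],(400,400),interpolation=cv2.INTER_CUBIC);b=cv2.resize(g['image'][160:230,250:320],(400,400),interpolation=cv2.INTER_CUBIC)
cv2.imwrite('pics/ab8.png',np.hstack([a,b])[:,:,::-1]);s=arm.get_state();print(s['eef_pos'],s['ee_rot'])
E
```

```text
t: 21.2
eef_pos: [0.6461, -0.0165, 0.2078]
ee_rot: [-3.14, 0.001, -1.701]
force: [-0.6, 0.7, -3.0]
width: 0.0389
[ 0.6459677  -0.01660435  0.20756335] [-3.14027027e+00  4.79973587e-04 -1.70075185e+00]
```

View pics/ab8.png

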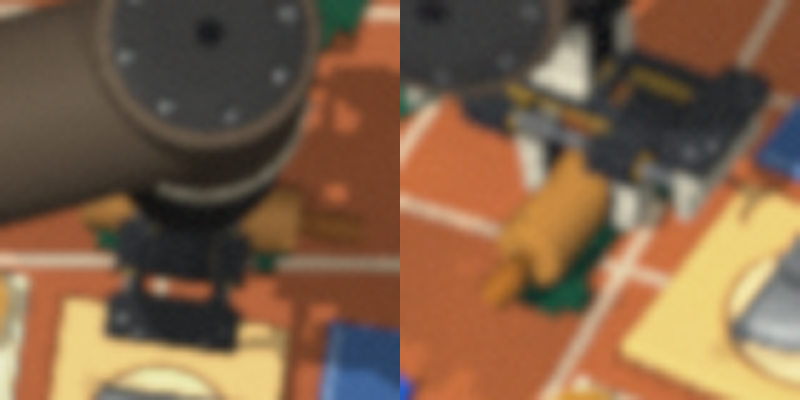

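```bash
python3 -m handwheel '[[0,0,-1,0],[0,0,-0.6,0],[0,0,-0.2,0],[0,0,0,0],[0,0,0,0],[0,0,0,0]]';python3 -m handwheel '[[0,0,-0.1,0],[0,0,-0.1,0],[0,0,0,0],[0,0,0,0]]'
```

```text
t: 21.9
eef_pos: [0.6458, -0.0166, 0.1887]
ee_rot: [-3.142, 0.0, -1.701]
force: [-1.0, 0.1, -3.3]
width: 0.0393
t: 22.3
eef_pos: [0.6459, -0.0166, 0.1869]
ee_rot: [-3.141, 0.0, -1.701]
force: [0.3, -0.8, -2.0]
width: 0.0392
```

Height matches the seated value (0.1866), with no side force. Release.

```bash
python3 -m handwheel '[[0,0,0,0],[0,0,0,0],[0,0,0,0],[0,0,0,0],[0,0,0,0],[0,0,1,0],[0,0,2,0],[0,0,3,0],[0,0,4,0],[0,0,2,0],[0,0,0,0],[0,0,0,0]]' 0.2
python3 - <<'E'
from h import *
g=grab('side')
b=cv2.resize(g['image'][150:250,230:350],None,fx=5,fy=5,interpolation=cv2.INTER_CUBIC)
cv2.imwrite('pics/b9.png',b[:,:,::-1]);print(arm.get_state()['eef_pos'])
E
```

```text
t: 23.5
eef_pos: [0.6456, -0.0166, 0.3077]
ee_rot: [-3.14, 0.001, -1.701]
force: [-0.1, -0.5, 0.8]
width: 0.0702
[ 0.64532338 -0.01668705  0.30658598]
```

View pics/b9.png

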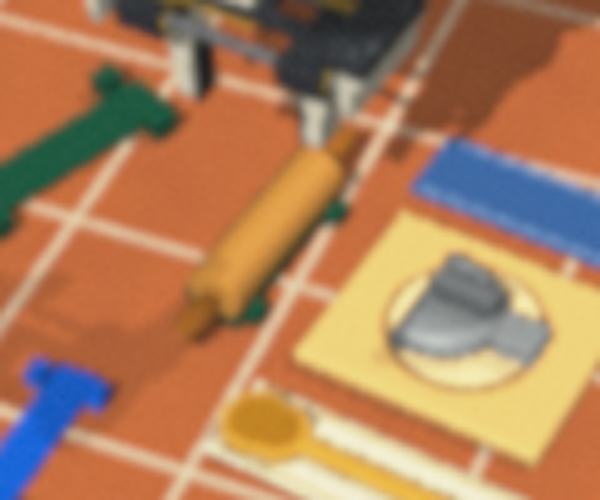

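The pin is seated. Now the fork.

```bash
python3 -m handwheel '[[-1.5,-3,0,-0.1],[-1.5,-3,0,-0.1],[-1.5,-3,0,-0.1],[-1.5,-3,0,-0.1],[-1.5,-3,0,-0.1],[-1.5,-3,0,-0.1],[-1.5,-3,0,-0.1],[-1.5,-3,0,-0.1],[-1.4,-3,0,-0.1],[-1.4,-3,0,-0.1],[-1.4,-3,-1,-0.1],[-1.4,-3,-1.5,-0.1],[-1.4,-2.7,-2,-0.046],[0,0,-1.5,0],[0,0,0,0],[0,0,0,0],[0,0,0,0],[0,0,0,0]]' 0.55
python3 - <<'E'
from h import *
f=grab('top');g=grab('side');save(f,'a10.npz');save(g,'b10.npz')
a=cv2.resize(f['image'][180:270,410:500],(400,400),interpolation=cv2.INTER_CUBIC);b=cv2.resize(g['image'][100:180,320:400],(400,400),interpolation=cv2.INTER_CUBIC)
cv2.imwrite('pics/ab10.png',np.hstack([a,b])[:,:,::-1]);s=arm.get_state();print(s['eef_pos'],s['ee_rot'],s['q'])
E
```

```text
t: 25.35
eef_pos: [0.4564, -0.4032, 0.2476]
ee_rot: [-3.141, 0.001, -2.946]
force: [-0.6, 0.7, -0.1]
width: 0.0393
[ 0.4562028  -0.40327916  0.24744504] [-3.14084143e+00  1.02956695e-03 -2.94585036e+00] [-4.03433411e-01  3.93001827e-01 -3.31215626e-01  5.30938775e-05
 -8.45304996e-01 -9.71656209e-01]
```

View pics/ab10.png

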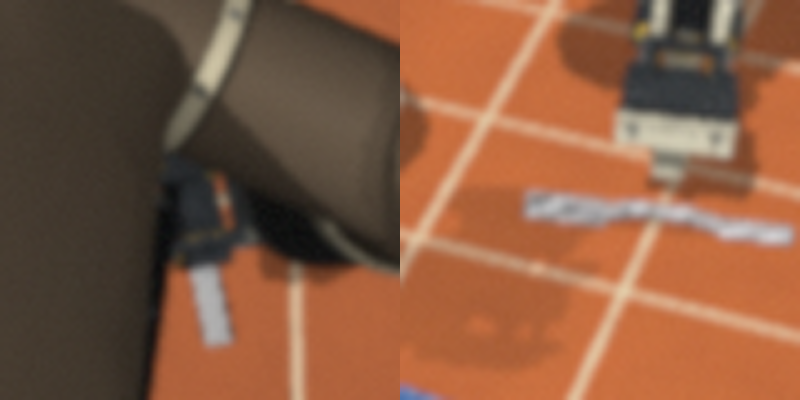

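```bash
python3 -m handwheel '[[-0.1,0,-2,0],[0,0,-2,0],[0,0,-1.5,0],[0,0,-1,0],[0,0,-0.2,0],[0,0,0,0],[0,0,0,0],[0,0,0,0]]'; python3 -m handwheel '[[0,0,0,0],[0,0,0,0],[0,0,0,0],[0,0,0,0],[0,0,0,0],[0,0,0,0],[0,0,0,0],[0,0,0,0]]' 1 25
```

```text
t: 26.25
eef_pos: [0.4551, -0.4038, 0.1805]
ee_rot: [-3.141, 0.001, -2.947]
force: [-0.3, 0.2, -0.9]
width: 0.0395
t: 27.05
eef_pos: [0.4548, -0.4037, 0.1798]
ee_rot: [-3.141, 0.0, -2.947]
force: [-1.0, 0.3, 1.0]
width: 0.0106
```

```bash
python3 -m handwheel '[[0,0,1,0],[0,0,3,0],[0,0,3,0],[0,0,3,0],[0.4,3.5,0,-0.05],[0.4,3.5,0,-0.05],[0.4,3.5,0,-0.05],[0.4,3.5,0,-0.05],[0.4,3.5,0,-0.05],[0.4,3.5,0,-0.05],[0.4,3.6,0,-0.026],[0.3,3.6,0,0],[0,0,0,0],[0,0,0,0],[0,0,0,0],[0,0,0,0]]'
python3 - <<'E'
from h import *
f=grab('top');g=grab('side');save(f,'a11.npz');save(g,'b11.npz')
a=cv2.resize(f['image'][160:260,310:410],(400,400),interpolation=cv2.INTER_CUBIC);b=cv2.resize(g['image'][120:240,280:400],(400,400),interpolation=cv2.INTER_CUBIC)
cv2.imwrite('pics/ab11.png',np.hstack([a,b])[:,:,::-1]);s=arm.get_state();print(s['eef_pos'],s['ee_rot'],s['width'])
E
```

```text
t: 28.65
eef_pos: [0.4855, -0.1224, 0.2797]
ee_rot: [-3.142, -0.0, 3.009]
force: [-0.5, -1.1, -0.3]
width: 0.0104
[ 0.48555183 -0.12243001  0.27962082] [-3.14156134e+00 -2.15396136e-04  3.00899143e+00] 0.01070078316286522
```

View pics/ab11.png

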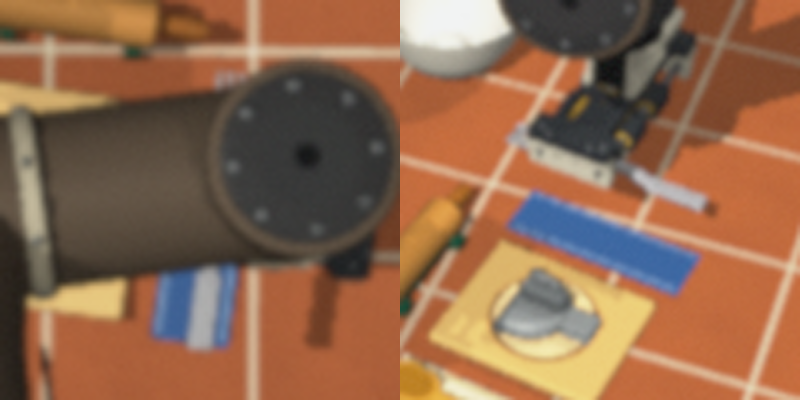

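```bash
python3 -m handwheel '[[0,0.1,-2,0],[0,0,-2,0],[0,0,-2,0],[0,0,-2,0],[0,0,-1,0],[0,0,-0.4,0],[0,0,0,0],[0,0,0,0],[0,0,0,0],[0,0,0,0]]'; python3 -m handwheel '[[0,0,-0.1,0],[0,0,-0.05,0],[0,0,0,0],[0,0,0,0]]'
```

```text
t: 29.75
eef_pos: [0.486, -0.1206, 0.1863]
ee_rot: [3.141, 0.001, 3.01]
force: [-0.5, 0.2, -1.8]
width: 0.0106
t: 30.15
eef_pos: [0.4857, -0.1206, 0.1842]
ee_rot: [-3.142, -0.0, 3.01]
force: [0.2, 0.4, -1.1]
width: 0.0106
```

Release, rise, and move off to the starting side (high) to get a clear view.

```bash
python3 -m handwheel '[[0,0,0,0],[0,0,0,0],[0,0,0,0],[0,0,0,0],[0,0,0.5,0],[0,0,1.5,0],[0,0,3,0],[0,0,4,0],[0,0,3,0],[-0.5,-3.5,0,0],[-0.5,-3.5,0,0],[-0.5,-3.5,0,0],[-0.5,-3.5,0,0],[-0.5,-3.5,0,0],[-0.5,-3.5,0,0],[-0.5,-3.5,0,0],[-0.5,-3.5,0,0],[-0.5,-3.5,0,0],[0,0,0,0],[0,0,0,0]]' 0.65; python3 -m handwheel '[[-2,-3,0,0],[-2,-3,0,0],[-2,-3,0,0],[-2,-3,0,0],[-2,-3,0,0],[0,0,0,0],[0,0,0,0],[0,0,0,0]]'
python3 - <<'E'
from h import *
f=grab('top','a12.png');g=grab('side','b12.png');save(f,'a12.npz');save(g,'b12.npz')
cv2.imwrite('pics/b12c.png',cv2.resize(g['image'][150:290,220:420],None,fx=4,fy=4,interpolation=cv2.INTER_CUBIC)[:,:,::-1])
cv2.imwrite('pics/a12c.png',cv2.resize(f['image'][120:260,240:420],None,fx=4,fy=4,interpolation=cv2.INTER_CUBIC)[:,:,::-1])
E
```

```text
t: 32.15
eef_pos: [0.4401, -0.4363, 0.304]
ee_rot: [3.141, -0.001, 3.008]
force: [-0.6, 0.4, -0.3]
width: 0.0307
t: 32.95
eef_pos: [0.3414, -0.5846, 0.3044]
ee_rot: [3.141, 0.0, 3.011]
force: [0.4, 0.6, -0.2]
width: 0.0306
```

View pics/a12c.png

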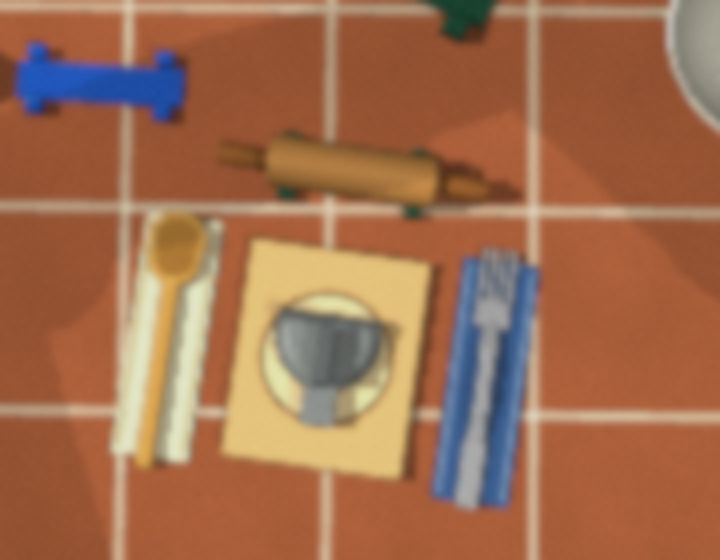

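View pics/b12c.png

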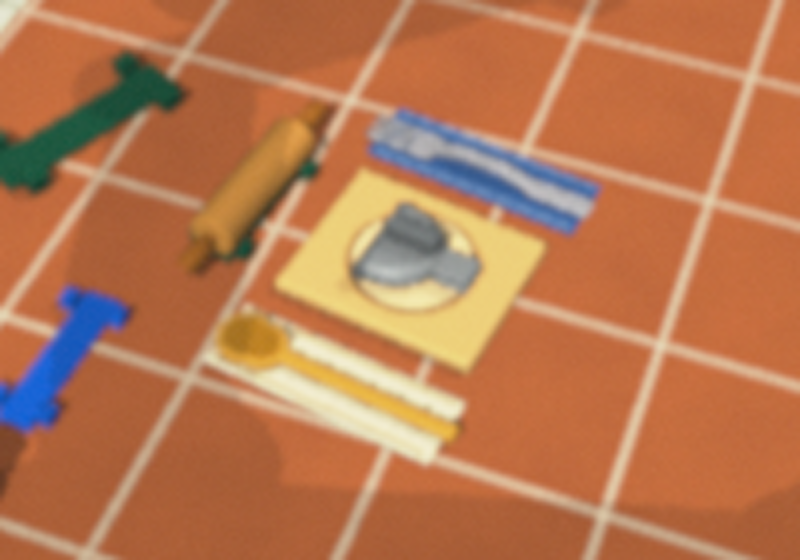

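Run:
```python
from h import *
f=dict(np.load('a12.npz'));B=np.array([.502,.0027]);a=-.131;R=np.array([[np.cos(a),np.sin(a)],[-np.sin(a),np.cos(a)]])
def sh(n,b,fn,z,org=0):
    c,an,e,r=blob(f,b,fn,z);ax=np.array([np.cos(an),np.sin(an)])
    lo,hi=c+ax*e[0],c+ax*e[1]
    print(n,'cen',(R@(c-B)).round(4),'ang-rel',round(an-a,3),'ends',(R@(lo-B)).round(4),(R@(hi-B)).round(4),'w',e[2].round(3))
sh('disc/board',(294,172,350,246),lambda h,x:(x[...,1]>130)&(x[...,2]<130),.012)
sh('spoon',(262,168,300,242),lambda h,x:(h[...,0]>13)&(h[...,1]>125)&(x[...,0]>130),.012)
sh('fork',(345,178,380,252),lambda h,x:(h[...,1]<75)&(x[...,0]>100),.013)
sh('blue',(340,175,385,255),lambda h,x:((h[...,0]>85)&(h[...,0]<120)&(h[...,1]>90)),.004)
pn=lambda h,x:(h[...,0]>12)&(h[...,1]>110)&(x[...,1]>65)
sh('pin',(285,148,370,178),pn,.025)
sh('press',(300,190,350,232),lambda h,x:(h[...,1]<50)&(x[...,0]<150),.027)
sh('jar',(195,122,220,150),lambda h,x:(h[...,1]>200)&(x[...,0]>150),.085)
sh('bowl',(400,90,475,165),lambda h,x:(h[...,1]<60)&(x[...,0]>110),.085)
f=dict(np.load('top0.npz'))
sh('jar0',(195,122,220,150),lambda h,x:(h[...,1]>200)&(x[...,0]>150),.085)
sh('bowl0',(400,90,475,165),lambda h,x:(h[...,1]<60)&(x[...,0]>110),.085)
```

```text
disc/board cen [0.001 0.001] ang-rel 0.06 ends [-0.1114 -0.0057] [0.1211 0.0083] w 0.169
spoon cen [0.0223 0.1269] ang-rel -0.004 ends [-0.1045  0.1274] [0.0964 0.1266] w 0.042
fork cen [ 0.0074 -0.1247] ang-rel -0.006 ends [-0.0991 -0.1241] [ 0.1016 -0.1252] w 0.082
blue cen [-0.0063 -0.1429] ang-rel -0.012 ends [-0.0922 -0.1418] [ 0.0924 -0.1441] w 0.02
pin cen [0.1457 0.0064] ang-rel 1.57 ends [ 0.1456 -0.0691] [0.1457 0.1048] w 0.055
press cen [ 0.0002 -0.0006] ang-rel 0.007 ends [-0.0505 -0.0009] [ 0.0313 -0.0004] w 0.08
jar cen [0.1723 0.3713] ang-rel -0.005 ends [0.1509 0.3714] [0.1927 0.3712] w 0.041
bowl cen [ 0.2833 -0.3071] ang-rel 1.286 ends [ 0.2579 -0.3938] [ 0.3089 -0.2196] w 0.18
jar0 cen [0.1723 0.3713] ang-rel 0.313 ends [0.1521 0.3648] [0.1927 0.3779] w 0.042
bowl0 cen [ 0.2836 -0.3071] ang-rel 1.328 ends [ 0.2619 -0.3948] [ 0.3056 -0.2184] w 0.18
```

```bash
python3 -c "
from station import arm
print(arm.job_done())"
```

```text
the job is handed in; nothing more can be done
None
```

The empanada station is set out and handed in at about 33 s of the 122 s allowed. No verdict is reported. The last top-camera measurements put everything well inside the limits:

| Item | Where it is | Error from target |
|---|---|---|
| Press | Upright on the ring | About 2 mm |
| Pin | Seated in the small green cradle | About 1 mm across, in line with it |
| Spoon | Cream mat, since the bowl is on the right | About 2 mm across, 1 mm along, 0.004 rad |
| Fork | Blue mat, on the bowl's side | Less than 1 mm across, about 2 mm along, 0.006 rad |
| Bowl and jar | Where they started | Less than 1 mm |

- **Pin, lengthwise:** a shadow hid its right end in that last mask, so I judged its lengthwise centring from the left end (104.8 mm, 105 expected).
- **Board check:** that mask also ran into the surroundings, so its angle is no use. The errors are measured from the board frame found at the start, where the ring, blue mat and cradle agreed to about 1 mm.
- **Heights:** I did not measure these from the images. They follow from the release heights and from how each item looked in the side view.

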